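Nest the shelf angles on their holder in order of length

ROBOT

A 7-joint arm with a two-finger parallel gripper is mounted at the origin on the work surface. World frame = base frame: x ahead of the robot, y to its left, z up, the work surface at z = 0. Lengths are in mm, angles in rad, forces in N, time in s.
With the tool pointing down it reaches from about 400 to 875 mm from the base axis. Payload 4.4 kg.
Tool frame: the origin (TCP) lies at the very end of the fingers, on their centre line; the grasp point (between the pads) lies 19 mm behind it (ctrl.grasp_offset is the distance from the TCP to the grasp point, in mm); z points along the fingers, y is the line along which they close (so a half turn about z gives the same grasp; the last joint's range is limited). The gripper opens to 85 mm and grips with 20 to 120 N. Pads are 22 mm wide; open, the fingers measure 114 mm over their backs; the gripper's body (76 mm by 85 mm) begins 54 mm behind the grasp point. The pads swing forward as they close: fully open they stand 13 mm farther back than shut.
Start: joints at [-1.27, 0.628, 0.038, 1.517, -0.027, 0.996, -0.02], TCP at [233.087, 606.785, 231.313] pointing down, gripper open.
Joint ranges: [-3.06, 3.06], [-0.37, 2.12], [-1.25, 1.32], [0.18, 2.47], [-1.1, 4.24], [0.23, 1.98], [-2.94, 2.94]. Speed limits (rad/s): [2.57, 2.57, 3.14, 3.14, 3.14, 3.14, 3.14].

INTERFACE

Orientations are given as [roll, pitch, yaw] about the fixed x, y, z axes, in that order (R = Rz(yaw) Ry(pitch) Rx(roll)).
In Python, from cell import status, cams, ctrl gives the robot as it stands.
- The arm moves only by the tool move_arm, never from a script. Its argument "plan" is a list of rows, each a list of 3 entries, a list of its own where there are three numbers: the shift along the world's x, y, z in mm, then the turn, a rotation vector about the world's x, y, z in degrees, then the opening, from 0 (shut) to 1 (fully open). In form: [[[x, y, z], [wx, wy, wz], gripper], ...]. A call has 1 to 10 rows; each row shifts and turns the commanded pose from where the row before left it; what a row does not reach is not made up. A row lasts 1/8 s, in which the tool goes at most 62.5 mm and 10.7 degrees, less where a joint would pass 70% of its speed; a pose out of reach is approached as far as the arm can. A call with a gripper value outside its range is refused whole. The fingers move at their own pace and stop on an object; the grip force is fixed at half the most. Time passes only in rows, so rows that do not move let the fingers close. It gives the time, the measured TCP pose, the force, the opening and the grip force at its end, in the units of the state.
- status.read_state(): the state, without advancing time (a new reading comes with each control period).
- cams.get_image(name): name is "scene" or "top" or "wrist"; returns the picture (480x640x3 uint8, blue, green, red); there is no depth.
- cams.camera_params(name): a dict with "K" (3x3 intrinsics, pixels), "pose" (4x4, takes a point from camera to world coordinates); the wrist camera has in their place "tool_from_camera" (4x4, takes a point from camera to tool coordinates, whose origin is the TCP and whose axes are the flange's). Camera axes: x right, y down, z forward; pixel columns grow to the right and rows downward; lengths in mm; the calibration is good to about 2 mm. The wrist camera is an equidistant fisheye: a pixel r from the principal point sees the ray r / f radians off the axis. A picture is of the moment at which its call begins: read the wrist's pose just before it. camera_params takes no time and is no camera call.
- ctrl.finish_job(): hands the job in; it is judged then, once.
The state is a dict: "clock": time; "qpos": joint angles; "qd": joint speeds; "tau": joint torques, N m; "eef_pos": TCP position; "tool_rot": TCP orientation; "force": force on the tool from outside, world axes, zero at the start; "torque": the same for the moment, N m; "width": finger opening in mm; "gripper_force": force on a finger pad.
Only numpy, scipy, OpenCV 4.12 (cv2) and the standard library are available. Lean on these libraries where they do the work, as an engineer would, in place of code of your own. Each camera call takes 0.05 s, during which the arm holds its last target. There are 200 camera calls.

TASK

Nest the three slotted shelf angles over one another on the fixed angle holder: the longest directly on the holder, the middle one over it and the shortest on top, all apex up with their legs fully seated and one end of each up against the holder's end stop. The shortest lies on the holder already and has to come off first; leave everything else on the desk where it is.

Things in the scene. Friction and masses are not known exactly. Their poses are not given: they have to be found in the camera images.
- holder: fixed plain steel angle on the desk, apex up, of the same section as the loose ones, 190 mm long, with an upright stop plate (66 mm wide, 66 high, 8 thick) across its +x end. Origin: mid length, between the legs, on the desk; x along it towards the stop, whose inner face is at x = +95 mm; z up. Each angle nested on it lies 8.5 mm higher than the one beneath, axes parallel (x either way)
- long_angle: longest loose slotted aluminium angle, 180 mm, 220 g; legs 40 mm wide, 6 thick, at 90 degrees. Lies apex up like a roof, 57 mm wide, 32.5 high; its widest points (grasp across these) are 4.2 mm above its lower edges. Origin: mid length, between the legs, level with the lower edges; x along its length, z up, ends alike. Starts left or right of the holder, swapping with the middle one
- middle_angle: slotted aluminium angle 140 mm long, about 170 g, otherwise with the section, frame and lie of the longest: 57 mm wide, 32.5 mm high, origin at mid length level with its lower edges, x along its length, z up. Starts on the other side of the holder from the longest
- short_angle: slotted aluminium angle 100 mm long, about 120 g, otherwise with the section, frame and lie of the longest: 57 mm wide, 32.5 mm high, origin at mid length level with its lower edges, x along its length, z up. Starts nested on the holder, somewhere along it; may be put down anywhere free meanwhile
- jar: Small closed jar, 46 mm diameter, 56 mm high, standing close beside the longest angle (about 10 to 18 mm off one of its lower edges). Bystander, loose: leave it where it is. Origin: centre of its underside, z up.
- notes: Block of note paper, 48 x 48 mm, 40 mm high, standing close beside the middle angle (about 10 to 18 mm off one of its lower edges). Bystander, loose: leave it where it is. Origin: centre of its underside, z up.
- mug: Black mug, 76 mm diameter at the rim, 92 mm high, with a handle that reaches about 35 mm out on its +y side. Bystander, loose: leave it where it is. Origin: centre of its underside, z up.
- cd_row: Fixed row of upright disc cases between the holder and the right-hand angle, 145 mm long (x), 46 mm wide (y), 126 mm high. Origin: centre of its underside, z up
There are look-alikes about, which are no part of the job. Leave any brown or red look-alike of the short_angle alone.

How it is judged:
By the outcome, as a careful person would: the job done as asked, in the order asked, and still so for the second after the job is handed in, with the robot touching nothing.
It also fails if it takes over 72 s, if anything falls off the work surface, if the arm or the gripper's body presses on something with over 40 N, if the wrist force passes 120 N, or if a joint passes its speed limit or range.

## Working session

There is one attempt and no reset: what is moved stays moved. The work goes in short steps, Python scripts to look and compute and a tool call to move; the robot and the scene stay as the last step left them, time stands still between calls to the robot, and variables do not carry over. Pictures are saved under pics/ and viewed, at most 10 in all, crops included, and the job is handed in when it is done.

Besides the shell and the picture viewer there is one more tool, called as name(argument=value, ...) on one line, values as JSON. move_arm: Moves the arm, as the interface text tells. Its arguments: {"type":"object","properties":{"plan":{"type":"array","items":{"type":"array"}}},"required":["plan"]}

```bash
mkdir -p pics; ls; python3 - <<'E'
from cell import status,cams,ctrl
import cv2,numpy as np
s=status.read_state();print(s)
for n in("top","scene"):
    im=cams.get_image(n);cv2.imwrite(f"pics/{n}0.png",im)
    p=cams.camera_params(n);print(n,np.round(p["K"],1).tolist(),np.round(p["pose"],3).tolist())
print(cams.camera_params("wrist"),ctrl.grasp_offset)
E
```

```text
pics
{'clock': 0.0, 'qpos': array([-1.26979383,  0.62932547,  0.03842545,  1.51839036, -0.02697113,
        0.99629427, -0.019996  ]), 'qd': array([ 3.82504590e-04,  1.29927007e-03, -1.87085268e-04,  1.68233165e-04,
       -3.79210422e-04, -7.29789874e-04,  4.78764096e-05]), 'tau': array([ 1.23010781e-03, -5.63408804e+01,  1.22645885e+00, -1.93443847e+01,
        1.08786853e-02,  1.04259045e-02,  1.47044382e-06]), 'eef_pos': array([232.85590775, 606.17980698, 230.39503302]), 'tool_rot': array([-3.13969320e+00,  3.89845944e-05,  2.77482276e+00]), 'force': array([-0.24632106,  0.04902572,  0.58097999]), 'torque': array([-0.03453829, -0.00730929, -0.0662968 ]), 'gripper_force': 0.0, 'width': 85.46806275947517}
top [[595.8, 0.0, 315.6], [0.0, 595.8, 241.4], [0.0, 0.0, 1.0]] [[0.012, -0.997, 0.074, 411.758], [-1.0, -0.013, -0.012, 30.459], [0.013, -0.073, -0.997, 1493.052], [0.0, 0.0, 0.0, 1.0]]
scene [[588.6, 0.0, 315.8], [0.0, 588.6, 242.5], [0.0, 0.0, 1.0]] [[0.194, 0.736, -0.648, 1194.291], [0.981, -0.148, 0.126, -127.12], [-0.003, -0.66, -0.751, 843.38], [0.0, 0.0, 0.0, 1.0]]
{'K': array([[371.64829954,   0.        , 318.58812052],
       [  0.        , 371.64829954, 239.37924368],
       [  0.        ,   0.        ,   1.        ]]), 'tool_from_camera': array([[-4.25851408e-04, -9.48297931e-01, -3.17381241e-01,
         8.09820620e+01],
       [ 9.99999880e-01, -4.80866046e-04,  9.50053630e-05,
         1.11988869e-01],
       [-2.42711252e-04, -3.17381163e-01,  9.48298022e-01,
        -1.42320727e+02],
       [ 0.00000000e+00,  0.00000000e+00,  0.00000000e+00,
         1.00000000e+00]])} 18.700000000000003
```

View pics/top0.png

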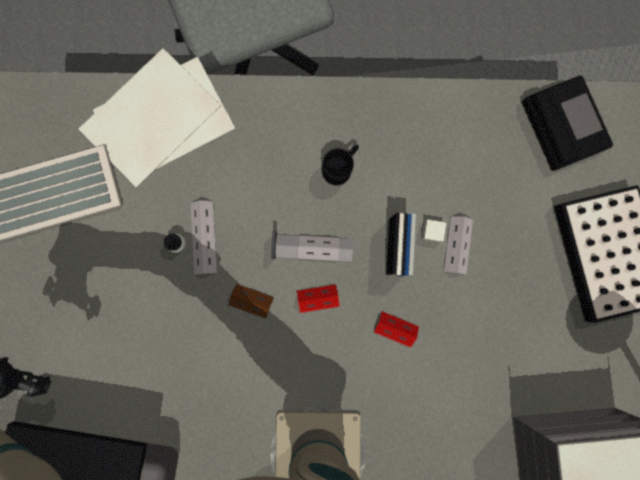

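View pics/scene0.png

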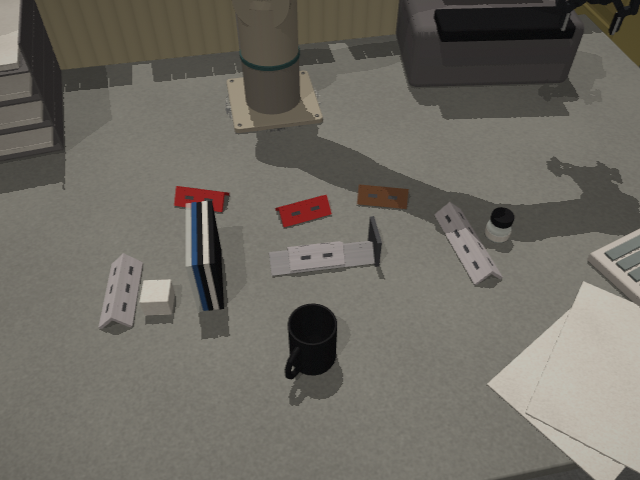

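Top view: the longest angle is at (203,237) with the jar at (173,243). The holder runs (275,240)–(352,248) with its stop on the left, and the silver short angle lies on it at (318,247). The middle angle is at (459,244) with the notes at (435,231), the CD row is at (401,244) and the mug at (338,165).

Candidates for the short angle: silver (318,247), red (318,298), red (397,329), brown (251,300). Only the silver one fits, because it is uncoloured and nested on the holder.

```bash
cat > h.py <<'E'
import cv2,numpy as np
from cell import status,cams,ctrl
from scipy.spatial.transform import Rotation as Ro
def ray(n,uv):
    p=cams.camera_params(n);d=np.linalg.inv(p["K"])@[uv[0],uv[1],1.];P=np.array(p["pose"]);return P[:3,3],P[:3,:3]@d
def plane(n,uv,z):
    o,d=ray(n,uv);return (o+d*(z-o[2])/d[2])
def wpose(s):
    T=np.eye(4);T[:3,:3]=Ro.from_euler('xyz',s['tool_rot']).as_matrix();T[:3,3]=s['eef_pos'];return T@cams.camera_params("wrist")["tool_from_camera"]
def wplane(uv,z,P):
    K=cams.camera_params("wrist")["K"];a=np.array([uv[0]-K[0,2],uv[1]-K[1,2]])/K[0,0];r=np.hypot(*a)
    d=np.array([*(a/max(r,1e-9)*np.sin(r)),np.cos(r)]);d=P[:3,:3]@d;o=P[:3,3];return o+d*(z-o[2])/d[2]
E
python3 - <<'E'
from h import *
im=cv2.imread("pics/top0.png")
b=im.min(2).astype(int)
m=((b>105)).astype(np.uint8)
m=cv2.morphologyEx(m,cv2.MORPH_CLOSE,np.ones((5,5)))
cs,_=cv2.findContours(m,cv2.RETR_EXTERNAL,cv2.CHAIN_APPROX_SIMPLE)
for c in cs:
    if cv2.contourArea(c)<150: continue
    r=cv2.minAreaRect(c)
    if not(160<r[0][0]<500 and 150<r[0][1]<350):continue
    bx=cv2.boxPoints(r);W=np.array([plane("top",q,12)[:2] for q in bx])
    print(np.round(r[0]),np.round(r[1],1),"ctr",np.round(W.mean(0)),"edges",np.round(np.linalg.norm(W-np.roll(W,-1,0),axis=1)),np.round(W).tolist())
for uv in[(338,165),(173,243),(435,231),(401,244)]:print(uv,plane("top",uv,60))
a=cv2.resize(im[190:290,160:360],None,fx=4,fy=4,interpolation=cv2.INTER_CUBIC)
cv2.imwrite("pics/crop1.png",a)
E
```

```text
[319. 239.] [639. 479.] ctr [544.  -2.] edges [1191. 1642. 1208. 1548.] [[-62.0, 765.0], [1128.0, 825.0], [1158.0, -817.0], [-50.0, -783.0]]
(338, 165) [704.60402955 -39.1509091   60.        ]
(173, 243) [509.04437298 355.96742258  60.        ]
(435, 231) [ 546.25206848 -275.60674759   60.        ]
(401, 244) [ 513.64487864 -193.16972751   60.        ]
```

View pics/crop1.png

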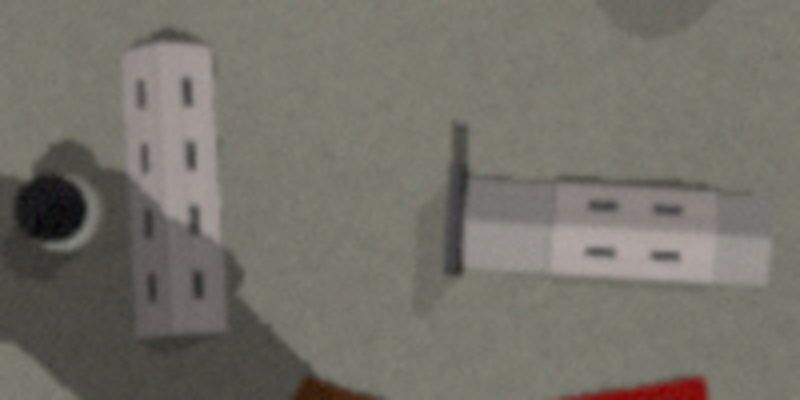

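The enlarged crop confirms it: the silver short angle at crop (635,232), top pixel (318,248), is the one nested on the holder. The longest has four slots per leg, at crop (175,193), with the jar on its left at crop (50,208). Next I turn these corners into positions.

```bash
python3 - <<'E'
from h import *
f=lambda l:[((u+.5)/4-.5+160,(v+.5)/4-.5+190) for u,v in l]
def show(n,pts,z):
    W=np.array([plane("top",p,z)[:2] for p in pts]);print(n,"ctr",np.round(W.mean(0),1),"corners",np.round(W).tolist())
    a=(W[0]+W[3])/2;b=(W[1]+W[2])/2;d=a-b;print("   len",round(np.linalg.norm(d)),"ang",round(np.degrees(np.arctan2(d[1],d[0])),1), "ends",np.round(a),np.round(b))
show("long",[f([(123,58)])[0],f([(136,338)])[0],f([(227,330)])[0],f([(213,50)])[0]],4)
show("short",f([(555,182),(716,190),(714,281),(551,276)]),12.7)
show("holder",f([(467,178),(772,196),(768,287),(462,270)]),4.2)
print("jar",plane("top",f([(50,208)])[0],56))
im=cv2.imread("pics/top0.png")
hsv=cv2.cvtColor(im,cv2.COLOR_BGR2HSV)
m=(im[...,2].astype(int)>im[...,1]+4).astype(np.uint8)&(im.min(2)>100).astype(np.uint8)
m[:, :442]=0;m[:, 480:]=0;m[:205]=0;m[290:]=0
m=cv2.morphologyEx(m,cv2.MORPH_CLOSE,np.ones((5,5)));r=cv2.minAreaRect(cv2.findNonZero(m));print(r)
bx=cv2.boxPoints(r);bx=bx[np.argsort(bx[:,1])];show("mid",[bx[0],bx[2],bx[3],bx[1]],4)
print("notes",plane("top",(435,231),40))
E
```

```text
long ctr [526.4 293.5] corners [[611.0, 328.0], [436.0, 315.0], [442.0, 259.0], [617.0, 272.0]]
   len 176 ang 4.2 ends [614. 300.] [439. 287.]
short ctr [505.2   6.1] corners [[536.0, 56.0], [532.0, -45.0], [475.0, -44.0], [477.0, 57.0]]
   len 101 ang 88.4 ends [507.  57.] [504. -44.]
holder ctr [505.3  16.4] corners [[538.0, 111.0], [530.0, -80.0], [472.0, -78.0], [481.0, 113.0]]
   len 192 ang 87.4 ends [510. 112.] [501. -79.]
jar [512.61155671 359.07680393  56.        ]
((460.5, 246.5), (79.0, 37.0), 90.0)
mid ctr [ 513.7 -351.7] corners [[613.0, -305.0], [415.0, -398.0], [414.0, -305.0], [614.0, -399.0]]
   len 199 ang -0.3 ends [ 613. -352.] [ 414. -351.]
notes [ 548.12909453 -279.87827722   40.        ]
```

move_arm(plan=[[[25, -55, 0], [0, 0, -7], 1], [[25, -55, 0], [0, 0, -7], 1], [[25, -55, 0], [0, 0, -7], 1], [[25, -55, 0], [0, 0, -7], 1], [[25, -55, 0], [0, 0, -7], 1], [[25, -55, 0], [0, 0, -7], 1], [[25, -55, 0], [0, 0, -7], 1], [[25, -55, 0], [0, 0, -7], 1], [[25, -55, 0], [0, 0, -7], 1], [[25, -55, 0], [0, 0, -8], 1]])

```text
clock: 1.35
eef_pos: [483.5, 55.1, 231.3]
tool_rot: [3.142, -0.0, 1.531]
force: [1.4, 0.4, -0.5]
width: 85.2
gripper_force: 0.0
```

move_arm(plan=[[[15, -30, -20], [0, 0, 0], 1], [[8, -22, -20], [0, 0, 0], 1], [[0, 0, 0], [0, 0, 0], 1]])

```text
clock: 1.72
eef_pos: [505.2, 2.8, 190.0]
tool_rot: [-3.139, 0.001, 1.532]
force: [-0.2, 0.6, 0.0]
width: 85.6
gripper_force: 0.0
```

```bash
python3 - <<'E'
from h import *
s=status.read_state();print(s['clock'],s['eef_pos'],np.degrees(s['tool_rot']),s['width'],s['force'])
im=cams.get_image("wrist");cv2.imwrite("pics/w1.png",im);np.save("w1.npy",wpose(s))
E
```

```text
1.725 [505.21964701   2.78675084 190.01215851] [-1.79825605e+02  7.25390187e-02  8.77628245e+01] 85.58037321104871 [-0.23013899  0.63408815  0.02778284]
```

View pics/w1.png

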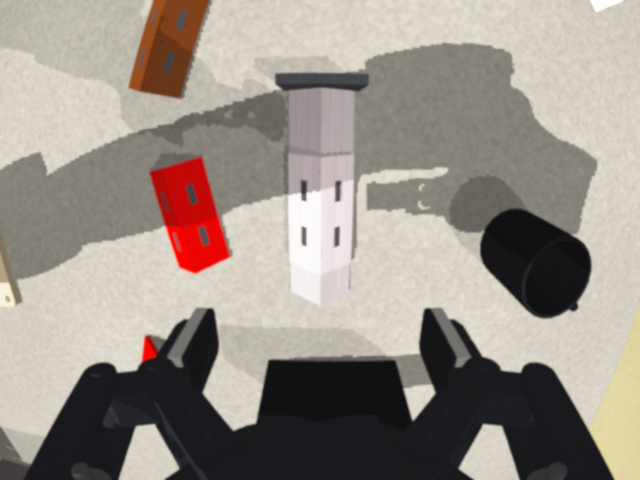

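The wrist view shows the short angle between rows 153 and 275, centred on column 321. The holder's near apex end is at (320,303), its stop is at the top around (322,80), and the lower widest corners are near columns 288 and 355.

```bash
python3 - <<'E'
from h import *
P=np.load("w1.npy")
for n,uv,z in[("S near L",(289,265),12.7),("S near R",(353,266),12.7),("S far L",(288,151),12.7),("S far R",(355,153),12.7),("S apex near",(321,275),41.2),("S apex far",(322,154),41.2),
 ("H apex near",(320,304),32.7),("H near L",(290,291),4.2),("H near R",(350,291),4.2),("H far L",(288,89),4.2),("H far R",(356,89),4.2),("H apex far",(322,88),32.7),("mug",(550,275),92)]:print(n,np.round(wplane(uv,z,P),1))
E
```

```text
S near L [475.7 -46.9  12.7]
S near R [535.4 -50.2  12.7]
S far L [481.3  58.   12.7]
S far R [538.6  54.1  12.7]
S apex near [505.6 -45.5  41.2]
S apex far [510.2  56.8  41.2]
H apex near [503.5 -78.3  32.7]
H near L [473.9 -78.2   4.2]
H near R [533.  -80.5   4.2]
H far L [483.2 112.2   4.2]
H far R [541.9 110.1   4.2]
H apex far [512.3 109.3  32.7]
mug [693.5 -34.2  92. ]
```

move_arm(plan=[[[2.5, 2, -50], [0, 0, -0.5], 1], [[0, 0, -50], [0, 0, 0], 1], [[0, 0, -50], [0, 0, 0], 1], [[0, 0, -25], [0, 0, 0], 1], [[0, 0, -12], [0, 0, 0], 1], [[0, 0, 0], [0, 0, 0], 1], [[0, 0, 0], [0, 0, 0], 0.6], [[0, 0, 0], [0, 0, 0], 0.3], [[0, 0, 0], [0, 0, 0], 0], [[0, 0, 0], [0, 0, 0], 0]])

```text
clock: 3.02
eef_pos: [506.5, 7.4, 6.0]
tool_rot: [-3.138, -0.002, 1.527]
force: [-5.8, 0.7, 14.6]
width: 52.4
gripper_force: 60.1
```

move_arm(plan=[[[0, 0, 0], [0, 0, 0], 0], [[0, 0, 0], [0, 0, 0], 0]])

```text
clock: 3.28
eef_pos: [506.4, 7.4, 6.0]
tool_rot: [-3.138, -0.002, 1.527]
force: [-5.5, 0.4, 12.9]
width: 53.0
gripper_force: 60.1
```

move_arm(plan=[[[0, 0, 0], [0, 0, 0], 1], [[0, 0, 0], [0, 0, 0], 1], [[-0.5, -2, -5], [0, 0, 0], 1], [[0, 0, 0], [0, 0, 0], 1], [[0, 0, 0], [0, 0, 0], 0.4], [[0, 0, 0], [0, 0, 0], 0], [[0, 0, 0], [0, 0, 0], 0], [[0, 0, 0], [0, 0, 0], 0], [[0, 0, 0], [0, 0, 0], 0]])

```text
clock: 4.4
eef_pos: [506.3, 5.0, -0.2]
tool_rot: [-3.138, -0.001, 1.527]
force: [-3.9, -0.5, 9.0]
width: 53.6
gripper_force: 61.2
```

move_arm(plan=[[[0, 0, 5], [0, 0, 0], 0], [[0, 0, 10], [0, 0, 0], 0], [[0, 0, 20], [0, 0, 0], 0], [[0, 0, 30], [0, 0, 0], 0], [[0, 0, 30], [0, 0, 0], 0], [[0, 0, 0], [0, 0, 0], 0]])

```text
clock: 5.15
eef_pos: [510.2, 4.8, 96.8]
tool_rot: [3.136, -0.0, 1.527]
force: [0.2, -0.0, -1.5]
width: 52.5
gripper_force: 63.1
```

```bash
python3 - <<'E'
from h import *
s=status.read_state();print(s['clock'],s['eef_pos'],s['tool_rot'],s['width'],s['force'])
im=cams.get_image("wrist");cv2.imwrite("pics/w2.png",im);np.save("w2.npy",wpose(s))
E
```

```text
5.15 [510.20732777   4.78420467  96.83377498] [ 3.13577343e+00 -3.51384781e-04  1.52707281e+00] 52.53202671970247 [ 0.21162024 -0.02256956 -1.5327776 ]
```

View pics/w2.png

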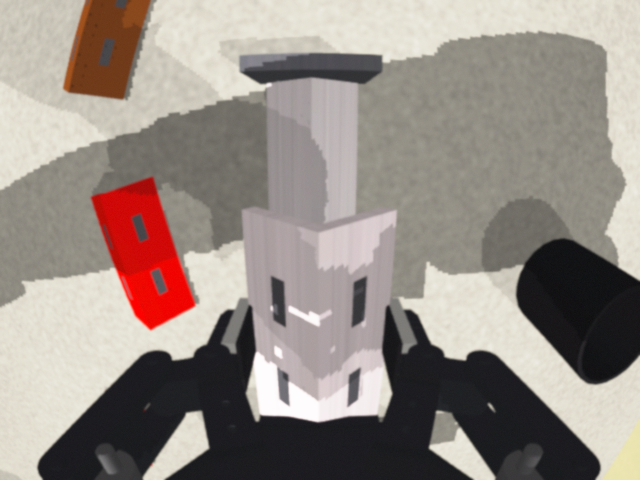

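The short angle is held straight between the pads and clear of the holder. I'll put it down in the free area at about (650,130).

move_arm(plan=[[[35, 31, 10], [0, 0, 0], 0], [[35, 31, 0], [0, 0, 0], 0], [[35, 31, 0], [0, 0, 0], 0], [[35, 31, -20], [0, 0, 0], 0], [[0, 0, -50], [0, 0, 0], 0], [[0, 0, -30], [0, 0, 0], 0], [[0, 0, -8], [0, 0, 0], 0], [[0, 0, 0], [0, 0, 0], 0]])

```text
clock: 6.2
eef_pos: [645.5, 128.9, -3.2]
tool_rot: [-3.136, -0.001, 1.527]
force: [-8.2, -0.3, 14.2]
width: 52.8
gripper_force: 73.5
```

move_arm(plan=[[[0, 0, -3], [0, 0, 0], 0], [[0, 0, 0], [0, 0, 0], 0]])

```text
clock: 6.45
eef_pos: [645.6, 129.0, -3.4]
tool_rot: [-3.136, -0.002, 1.527]
force: [-14.1, -1.3, 31.1]
width: 52.7
gripper_force: 84.5
```

move_arm(plan=[[[0, 0, 3], [0, 0, 0], 0], [[0, 0, 0], [0, 0, 0], 0.7], [[0, 0, 0], [0, 0, 0], 1], [[0, 0, 0], [0, 0, 0], 1], [[0, 0, 0], [0, 0, 0], 1]])

```text
clock: 7.08
eef_pos: [648.0, 128.7, -4.1]
tool_rot: [-3.141, 0.0, 1.527]
force: [0.5, -0.2, 0.7]
width: 85.3
gripper_force: 0.0
```

move_arm(plan=[[[0, 0, 2], [0, 0, 0], 0.5], [[0, 0, 0], [0, 0, 0], 0], [[0, 0, 0], [0, 0, 0], 0], [[0, 0, 0], [0, 0, 0], 0], [[0, 0, 0], [0, 0, 0], 0]])

```text
clock: 7.7
eef_pos: [648.5, 128.8, -0.6]
tool_rot: [3.141, -0.0, 1.527]
force: [-0.5, -0.4, 7.3]
width: 52.2
gripper_force: 61.4
```

```bash
python3 - <<'E'
from h import *
im=cams.get_image("scene");cv2.imwrite("pics/s1.png",cv2.resize(im[200:420,230:520],None,fx=2.6,fy=2.6,interpolation=cv2.INTER_CUBIC))
E
```

```text
(no output)
```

View pics/s1.png

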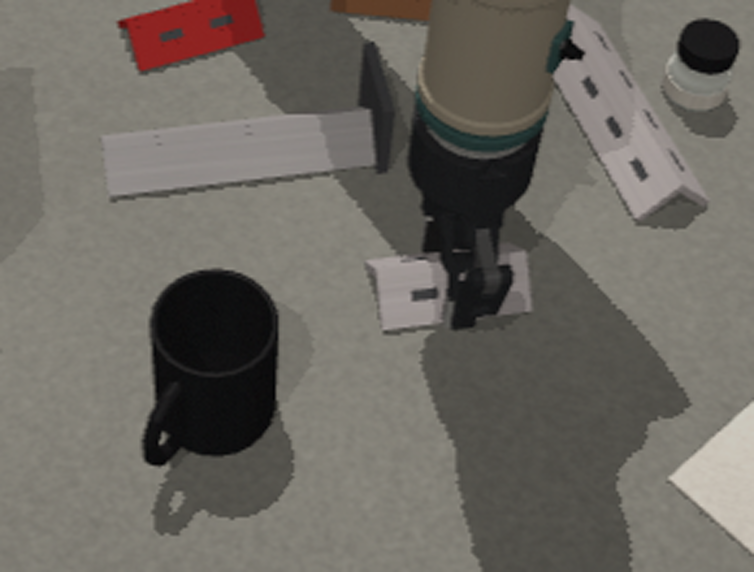

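The scene crop shows the short angle at crop (450,290) lying apex up between the finger tips, with the desk grasp height right. The long angle (630,120) and the jar (700,60) are undisturbed. Next I release it and go to look at the long one.

move_arm(plan=[[[0, 0, 0], [0, 0, 0], 1], [[0, 0, 0], [0, 0, 0], 1], [[0, 0, 0], [0, 0, 0], 1], [[0, 0, 30], [0, 0, 0], 1], [[0, 0, 55], [0, 0, 9.7], 1], [[0, 0, 55], [0, 0, 9.7], 1], [[-6, 28, 50], [0, 0, 9.7], 1], [[-10, 28, 0], [0, 0, 9.7], 1], [[-10, 28, 0], [0, 0, 9.7], 1], [[-10, 28, 0], [0, 0, 9.7], 1]])

```text
clock: 9.0
eef_pos: [611.6, 241.6, 188.5]
tool_rot: [3.142, 0.0, 2.548]
force: [-0.7, 0.4, -0.2]
width: 85.8
gripper_force: 0.0
```

move_arm(plan=[[[-6, 28, 0], [0, 0, 9.7], 1], [[-6, 28, 0], [0, 0, 9.7], 1], [[0, 0, 0], [0, 0, 9.7], 1], [[0, 0, 0], [0, 0, 9.4], 1], [[0, 0, 0], [0, 0, 0], 1]])

```text
clock: 9.62
eef_pos: [600.1, 296.5, 188.1]
tool_rot: [3.142, -0.001, -3.071]
force: [0.8, -0.9, 0.4]
width: 85.6
gripper_force: 0.0
```

```bash
python3 - <<'E'
from h import *
s=status.read_state();print(s['clock'],s['eef_pos'],np.degrees(s['tool_rot']),s['qpos'])
im=cams.get_image("wrist");cv2.imwrite("pics/w3.png",im);np.save("w3.npy",wpose(s))
E
```

```text
9.625 [600.06408585 296.4503139  188.07523322] [ 1.79995850e+02 -3.17077781e-02 -1.75935085e+02] [-0.47257234  0.70077382 -0.04921738  1.50075289  0.03887766  0.94149308
  1.10863343]
```

View pics/w3.png

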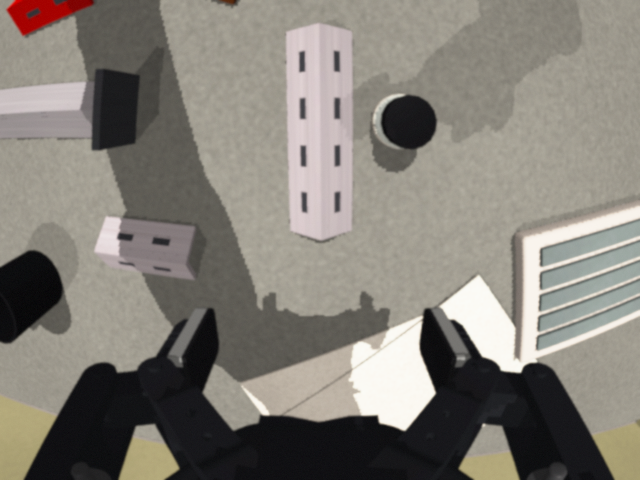

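Wrist view: the long angle runs from its far apex (319,24) to its near apex (321,241), with the jar top at (408,121). The put-down short angle is at (148,247).

```bash
python3 - <<'E'
from h import *
P=np.load("w3.npy")
for n,uv,z in[("near L",(291,231),4.2),("near R",(352,230),4.2),("far L",(288,36),4.2),("far R",(352,34),4.2),("apex near",(321,241),32.7),("apex far",(319,24),32.7),("jar",(408,121),56),("short",(106,217),4.2),("s",(200,226),4.2),("s",(110,268),4.2),("s",(192,279),4.2),("stop top",(96,70),66),("stop",(138,74),66)]:print(n,np.round(wplane(uv,z,P),1))
E
```

```text
near L [621.8 272.4   4.2]
near R [616.9 328.4   4.2]
far L [446.4 259.2   4.2]
far R [440.6 313.8   4.2]
apex near [619.9 299.8  32.7]
apex far [441.3 285.4  32.7]
jar [514.1 356.5  56. ]
short [619.4  80.4   4.2]
s [622.7 185.4   4.2]
s [676.   78.    4.2]
s [678.9 174.5   4.2]
stop top [480.  112.8  66. ]
stop [486.5 152.4  66. ]
```

move_arm(plan=[[[-31, -0.5, -40], [0, 0, 0.5], 1], [[0, 0, -55], [0, 0, 0], 1], [[0, 0, -50], [0, 0, 0], 1], [[0, 0, -30], [0, 0, 0], 1], [[0, 0, -14], [0, 0, 0], 1], [[0, 0, 0], [0, 0, 0], 1], [[0, 0, 0], [0, 0, 0], 0.5], [[0, 0, 0], [0, 0, 0], 0], [[0, 0, 0], [0, 0, 0], 0], [[0, 0, 0], [0, 0, 0], 0]])

```text
clock: 10.92
eef_pos: [572.1, 296.8, 6.8]
tool_rot: [3.14, 0.006, -3.061]
force: [-7.6, -6.3, 39.3]
width: 42.5
gripper_force: 53.0
```

move_arm(plan=[[[0, 0, 0], [0, 0, 0], 0], [[0, 0, 10], [0, 0, 0], 0], [[0, 0, 25], [0, 0, 0], 0], [[0, 0, 40], [0, 0, 0], 0], [[0, 0, 45], [0, 0, 0], 0], [[0, 0, 0], [0, 0, 0], 0]])

```text
clock: 11.68
eef_pos: [572.1, 297.9, 124.5]
tool_rot: [3.137, 0.009, -3.06]
force: [1.1, 0.0, -0.2]
width: 0.2
gripper_force: 0.0
```

```bash
python3 - <<'E'
from h import *
s=status.read_state();print(s['clock'],s['eef_pos'],np.degrees(s['tool_rot']),s['force'],s['torque'])
im=cams.get_image("wrist");cv2.imwrite("pics/w4.png",im);np.save("w4.npy",wpose(s))
E
```

```text
11.675 [572.10958626 297.91930819 124.53275037] [ 179.76286362    0.50476804 -175.34436038] [ 1.08728469  0.01086854 -0.2097475 ] [-0.02060844  0.04134816  0.03528451]
```

View pics/w4.png

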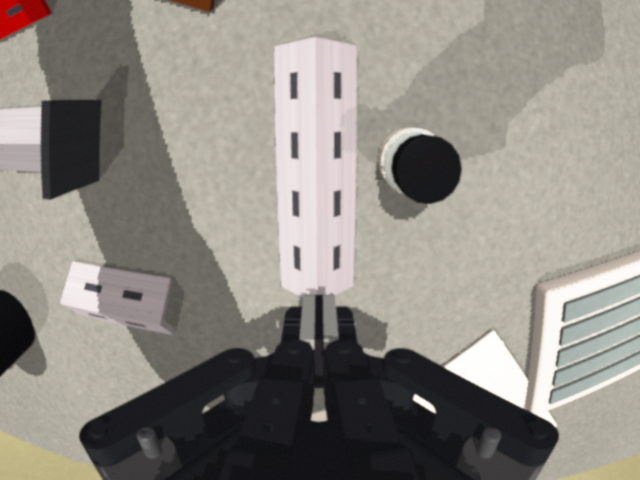

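The fingers slid up off the slope, and the long angle is still on the desk, from its far apex (316,38) to its near apex (319,295). I'll re-measure it and grip lower.

```bash
python3 - <<'E'
from h import *
P=np.load("w4.npy")
for n,uv,z in[("near L",(281,284),4.2),("near R",(355,287),4.2),("far L",(275,49),4.2),("far R",(357,47),4.2),("apex near",(318,296),32.7),("apex far",(316,38),32.7),("jar",(428,169),56)]:print(n,np.round(wplane(uv,z,P),1))
E
```

```text
near L [619.3 272.5   4.2]
near R [617.3 330.7   4.2]
far L [444.3 257.8   4.2]
far R [438.4 313.9   4.2]
apex near [612.5 301.   32.7]
apex far [440.7 285.9  32.7]
jar [513.8 357.5  56. ]
```

move_arm(plan=[[[0, 0, 0], [0, 0, 0], 1], [[0, 0, 0], [0, 0, 0], 1], [[0, 0, 0], [0, 0, 0], 1], [[0, 0, 0], [0, 0, 0], 1], [[0, 0, 0], [0, 0, 0], 1]])

```text
clock: 12.35
eef_pos: [569.0, 296.2, 119.1]
tool_rot: [-3.141, -0.0, -3.06]
force: [0.2, 0.8, -0.1]
width: 85.7
gripper_force: 0.0
```

move_arm(plan=[[[0, 0.5, -55], [0, 0, 0], 1], [[0, 0, -45], [0, 0, 0], 1], [[0, 0, -17], [0, 0, 0], 1], [[0, 0, -5.5], [0, 0, 0], 1], [[0, 0, 0], [0, 0, 0], 0.75], [[0, 0, 0], [0, 0, 0], 0.5], [[0, 0, 0], [0, 0, 0], 0], [[0, 0, 0], [0, 0, 0], 0], [[0, 0, 0], [0, 0, 0], 0]])

```text
clock: 13.48
eef_pos: [570.3, 297.4, -0.6]
tool_rot: [3.14, 0.003, -3.059]
force: [-1.0, -0.4, 5.9]
width: 52.5
gripper_force: 61.3
```

move_arm(plan=[[[0, 0, 10], [0, 0, 0], 0], [[0, 0, 20], [0, 0, 0], 0], [[0, 0, 35], [0, 0, 0], 0], [[0, 0, 35], [0, 0, 0], 0], [[0, 0, 20], [0, 0, 0], 0], [[-6, -32, 0], [0, 0, -9.7], 0], [[-6, -32, 0], [0, 0, -9.7], 0], [[-6, -32, 0], [0, 0, -9.7], 0]])

```text
clock: 14.48
eef_pos: [551.2, 200.0, 118.5]
tool_rot: [3.14, 0.001, 2.71]
force: [0.2, 1.3, -2.1]
width: 51.7
gripper_force: 63.1
```

move_arm(plan=[[[-6, -32, 0], [0, 0, -9.7], 0], [[-6, -32, 0], [0, 0, -9.7], 0], [[-6, -32, 0], [0, 0, -9.7], 0], [[-6, -32, 0], [0, 0, -9.7], 0], [[-7, -32, 0], [0, 0, -9.7], 0], [[-7, -32, 0], [0, 0, -9.7], 0], [[-7, -31, 0], [0, 0, -10], 0], [[0, 0, 0], [0, 0, 0], 0], [[0, 0, 0], [0, 0, 0], 0]])

```text
clock: 15.6
eef_pos: [506.6, -21.3, 117.7]
tool_rot: [3.14, -0.002, 1.527]
force: [0.1, 0.2, -2.0]
width: 52.6
gripper_force: 63.1
```

```bash
python3 - <<'E'
from h import *
s=status.read_state();print(s['clock'],s['eef_pos'],np.degrees(s['tool_rot']),s['force'],s['torque'])
im=cams.get_image("wrist");cv2.imwrite("pics/w5.png",im);np.save("w5.npy",wpose(s))
E
```

```text
15.6 [506.64409171 -21.27395797 117.66669222] [ 1.79922478e+02 -8.80068352e-02  8.74775234e+01] [ 0.12601114  0.16388617 -1.99016193] [-0.05843183 -0.02216868  0.05702935]
```

View pics/w5.png

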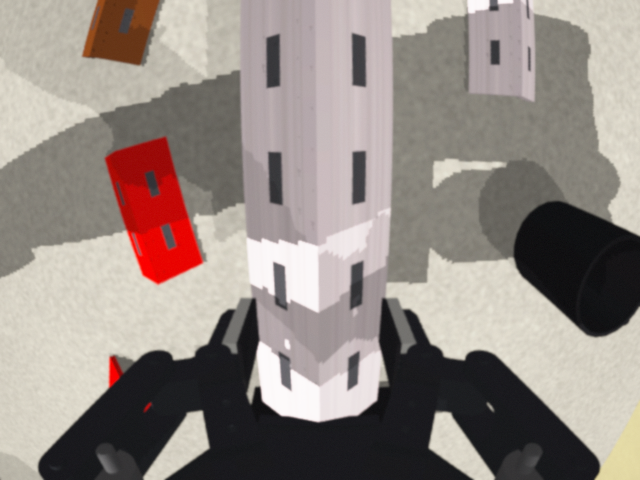

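The view shows the long angle held straight, centred on column 318 over the holder; the short one waits at top right (500,45). Now I lower it in steps.

move_arm(plan=[[[0, 0, -50], [0, 0, 0], 0], [[0, 0, -40], [0, 0, 0], 0], [[0, 0, -12], [0, 0, 0], 0], [[0, 0, -5], [0, 0, 0], 0], [[0, 0, 0], [0, 0, 0], 0]])

```text
clock: 16.27
eef_pos: [506.4, -21.9, 10.5]
tool_rot: [3.141, -0.0, 1.526]
force: [-1.3, -1.0, -2.4]
width: 51.8
gripper_force: 63.5
```

move_arm(plan=[[[0, 0, -2], [0, 0, 0], 0], [[0, 0, 0], [0, 0, 0], 0]])

```text
clock: 16.52
eef_pos: [506.0, -21.8, 9.0]
tool_rot: [3.141, -0.001, 1.525]
force: [-3.5, 0.4, 5.3]
width: 52.2
gripper_force: 64.3
```

move_arm(plan=[[[0.2, 3, -1], [0, 0, 0], 0], [[0, 1, 0], [0, 0, 0], 0], [[0, 0, 0], [0, 0, 0], 0]])

```text
clock: 16.9
eef_pos: [505.8, -21.6, 8.6]
tool_rot: [3.141, 0.003, 1.522]
force: [-5.7, -8.1, 14.2]
width: 52.4
gripper_force: 65.2
```

move_arm(plan=[[[0, 1.5, 0], [0, 0, 0], 0], [[0, 0, 0], [0, 0, 0], 0]])

```text
clock: 17.15
eef_pos: [505.8, -21.5, 8.6]
tool_rot: [3.14, 0.005, 1.521]
force: [-6.3, -11.1, 14.2]
width: 52.1
gripper_force: 65.1
```

move_arm(plan=[[[0, 0, 1], [0, 0, 0], 0], [[0, 2, 0], [0, 0, 0], 0], [[0, 2, 0], [0, 0, 0], 0], [[0, 0, 0], [0, 0, 0], 0]])

```text
clock: 17.65
eef_pos: [505.7, -21.4, 8.7]
tool_rot: [3.139, 0.01, 1.519]
force: [-3.8, -20.6, 2.8]
width: 52.0
gripper_force: 64.0
```

```bash
python3 - <<'E'
from h import *
s=status.read_state();print(s['clock'],s['eef_pos'],np.degrees(s['tool_rot']),s['force'])
im=cams.get_image("wrist");cv2.imwrite("pics/w6.png",im);np.save("w6.npy",wpose(s))
im=cams.get_image("top");cv2.imwrite("pics/t6.png",im)
im=cams.get_image("scene");cv2.imwrite("pics/s6.png",im)
print(im[225:275:4,340:385:2].mean(2).astype(int))
E
```

```text
17.65 [505.70404346 -21.41928569   8.69102465] [179.87889077   0.58223659  87.01958421] [ -3.81705828 -20.59549585   2.78021364]
[[ 65  66  66  65  66 115 109 111 110 125 125 125 126 126 110  35  57  74
   94 126 126 123 125]
 [ 64  67  64  63  65 102 120 122 110 126 125 124 126 126  90  36  34  70
   76 102 119 123 121]
 [ 63  65  65  63  63  81 127 125 126 126 125 124 126 122  76  35  34  50
   78  76 112 122 125]
 [ 63  64  64  83  81  81  81 124 123 124 128 127 126 128  70  36  36  36
   71  77  88 113 127]
 [ 92  93  92  92 102 111 117 127 127 127 126 126 142 149 148 149 132  35
   36  77  77 104 119]
 [129 129 128 127 127 128 128 128 130 129 129 129 129 152 152 153 152  48
   36  40  40 105 112]
 [131 130 130 130 130 128 129 130 129  99  92 103 131 149 156 155 154  65
   38  40  39 112 112]
 [ 67 132 130 130 129 129 117  50  70  90 103 121 125 126 148 148 149  97
   38  40  68 112 109]
 [128 129 130 130 131 130 129 128 127 127 127 127 127 128 143 148 148 117
   39  40  97 113 114]
 [128 129 129 129 129 129 129 128 127 127 127 126 120 112 110  97  92  60
   39  40  98 121 123]
 [ 96 116 102 115 115 114 114 113 101  90  79  65  80  79  83  82  81  66
   40  40 113 124 124]
 [ 80  80  81  83  82  81  82  82  82  82  85  82  81  81  81 126 124 128
  101  82  79 127 127]
 [ 82  83  82  81  83  82  82  80  81  80  81  80  80  81  81  80 117 132
  128  84  81  80 127]]
```

```bash
python3 - <<'E'
from h import *
im=cv2.imread("pics/w6.png");P=np.load("w6.npy")
for u in(295,345):
    col=im[:,u-2:u+3].mean(1).astype(int)
    for v in range(0,60,2):print(u,v,col[v],np.round(wplane((u,v),30,P)[1],1)) if v<50 else 0
s=cv2.imread("pics/s6.png")
for v in(250,256,262):
  print(v,[tuple(int(x) for x in s[v,u]) for u in range(352,384,2)])
E
```

```text
295 0 [252 252 254] 100.5
295 2 [252 252 254] 99.8
295 4 [252 252 254] 99.1
295 6 [252 252 254] 98.4
295 8 [252 252 254] 97.7
295 10 [252 252 254] 97.0
295 12 [252 252 254] 96.3
295 14 [252 252 254] 95.6
295 16 [252 252 254] 94.9
295 18 [245 244 249] 94.2
295 20 [191 189 202] 93.5
295 22 [176 174 186] 92.8
295 24 [178 176 188] 92.1
295 26 [178 175 189] 91.4
295 28 [177 176 188] 90.8
295 30 [178 176 189] 90.1
295 32 [178 176 189] 89.4
295 34 [178 177 189] 88.7
295 36 [177 176 188] 88.0
295 38 [178 176 188] 87.4
295 40 [178 177 189] 86.7
295 42 [179 177 189] 86.0
295 44 [179 177 190] 85.3
295 46 [179 177 189] 84.7
295 48 [179 178 190] 84.0
345 0 [237 236 243] 99.7
345 2 [237 236 243] 99.0
345 4 [237 236 243] 98.3
345 6 [237 237 244] 97.6
345 8 [238 237 244] 96.9
345 10 [237 236 244] 96.2
345 12 [233 232 240] 95.5
345 14 [209 208 221] 94.8
345 16 [204 202 215] 94.1
345 18 [204 202 215] 93.4
345 20 [204 202 216] 92.7
345 22 [203 203 216] 92.0
345 24 [204 202 216] 91.3
345 26 [206 203 216] 90.6
345 28 [205 202 215] 90.0
345 30 [206 203 216] 89.3
345 32 [206 203 216] 88.6
345 34 [206 203 2
[... 270 characters left out ...]
99, 99, 104), (129, 130, 137), (145, 147, 154), (150, 153, 160), (150, 151, 159), (149, 151, 159), (80, 81, 85), (38, 38, 38), (40, 40, 40), (40, 40, 40), (108, 116, 119)]
256 [(126, 127, 134), (126, 128, 135), (126, 128, 135), (126, 128, 136), (126, 127, 133), (125, 126, 133), (123, 125, 132), (123, 125, 132), (139, 142, 149), (146, 149, 156), (146, 148, 156), (102, 105, 110), (39, 38, 39), (41, 39, 40), (78, 83, 85), (108, 116, 118)]
262 [(125, 126, 132), (124, 126, 132), (119, 120, 127), (110, 112, 118), (102, 104, 109), (93, 96, 100), (90, 92, 96), (105, 106, 111), (109, 112, 115), (104, 106, 109), (107, 111, 114), (79, 81, 84), (40, 38, 40), (39, 39, 40), (92, 98, 101), (115, 124, 126)]
```

The slot at scene (357,250) and the uniform surface up to the stop at about column 374 show the long angle's end at the stop, and 20 N blocked the push. I'll relax and release.

move_arm(plan=[[[0, -6, 0], [0, 0, 0], 0], [[0, 0, -1], [0, 0, 0], 0], [[0, 0, 0], [0, 0, 0], 1], [[0, 0, 0], [0, 0, 0], 1], [[0, 0, 0], [0, 0, 0], 1], [[0, 0, 40], [0, 0, 0], 1], [[0, 0, 55], [0, 0, 0], 1], [[0, 0, 55], [0, 0, 0], 1], [[0, 0, 0], [0, 0, 0], 1]])

```text
clock: 18.92
eef_pos: [509.3, -18.4, 160.5]
tool_rot: [3.133, -0.001, 1.526]
force: [0.2, -0.1, -0.4]
width: 85.6
gripper_force: 0.0
```

```bash
python3 - <<'E'
from h import *
s=status.read_state();print(s['clock'],s['eef_pos'],np.degrees(s['tool_rot']),s['force'])
im=cams.get_image("wrist");cv2.imwrite("pics/w7.png",im);P=wpose(s);np.save("w7.npy",P)
for u in(300,342):
    col=im[:,u-1:u+2].mean(1).astype(int);d=np.abs(np.diff(col.sum(1)))
    print(u,[(int(v),col[max(v-2,0)].tolist(),col[min(v+3,479)].tolist(),np.round(wplane((u,v),20,P)[1],1)) for v in np.where(d>25)[0] if v<420])
for v in(120,250):
    row=im[v-1:v+2].mean(0).astype(int);d=np.abs(np.diff(row.sum(1)))
    print(v,[(int(u),np.round(wplane((u,v),12.7,P)[:2],1).tolist()) for u in np.where(d>40)[0] if 260<u<390])
E
```

```text
18.925 [509.25173628 -18.44998245 160.53276822] [ 1.79519850e+02 -4.44819965e-02  8.74420436e+01] [ 0.20705032 -0.11299726 -0.43531261]
300 [(26, [194, 207, 212], [176, 189, 193], np.float64(136.4)), (33, [172, 186, 191], [94, 94, 95], np.float64(130.7)), (34, [172, 184, 188], [79, 75, 74], np.float64(129.9)), (35, [169, 181, 186], [75, 71, 69], np.float64(129.1)), (36, [158, 168, 172], [75, 71, 70], np.float64(128.3)), (46, [75, 70, 70], [48, 46, 45], np.float64(120.3)), (47, [75, 69, 70], [47, 45, 44], np.float64(119.5)), (54, [48, 45, 44], [151, 149, 160], np.float64(114.0)), (55, [49, 46, 45], [160, 158, 171], np.float64(113.2)), (56, [55, 52, 53], [162, 160, 173], np.float64(112.5)), (57, [80, 78, 82], [163, 161, 173], np.float64(111.7)), (171, [148, 147, 158], [229, 228, 237], np.float64(24.3)), (172, [147, 147, 157], [237, 237, 243], np.float64(23.5)), (173, [152, 151, 162], [243, 242, 248], np.float64(22.7)), (294, [242, 242, 246], [197, 209, 214], np.float64(-79.7)), (295, [241, 240, 245], [197, 209, 214], np.float64(-80.6)), (356, [175, 187, 192], [109, 117, 120], np.float6
[... 1388 characters left out ...]
153.0)), (362, [90, 97, 100], [17, 16, 16], np.float64(-154.3)), (363, [81, 86, 89], [18, 14, 15], np.float64(-155.5))]
120 [(274, [480.5, 64.6]), (275, [481.3, 64.5]), (348, [537.4, 61.8]), (349, [538.2, 61.7])]
250 [(277, [475.4, -41.6]), (278, [476.2, -41.6]), (290, [486.2, -42.1]), (291, [487.1, -42.1]), (292, [487.9, -42.2]), (295, [490.4, -42.3]), (296, [491.2, -42.3]), (297, [492.1, -42.4]), (325, [515.3, -43.5]), (326, [516.2, -43.5]), (327, [517.0, -43.6]), (328, [517.8, -43.6]), (331, [520.3, -43.7]), (332, [521.2, -43.8]), (333, [522.0, -43.8]), (334, [522.8, -43.8]), (345, [532.0, -44.3]), (346, [532.8, -44.3]), (347, [533.7, -44.4]), (349, [535.3, -44.5]), (350, [536.2, -44.5])]
```

```bash
python3 - <<'E'
from h import *
im=cv2.imread("pics/w7.png");P=np.load("w7.npy")
for u in(300,342):
  print([ (v,im[v,u-1:u+2].mean(0).astype(int).tolist(),int(np.round(wplane((u,v),28,P)[1]))) for v in list(range(54,72,2))+list(range(264,300,2))])
E
```

```text
[(54, [55, 52, 53], 113), (56, [121, 119, 128], 111), (58, [160, 158, 171], 110), (60, [163, 161, 173], 108), (62, [162, 161, 172], 107), (64, [162, 160, 172], 105), (66, [163, 161, 173], 103), (68, [163, 161, 173], 102), (70, [163, 160, 173], 100), (264, [249, 248, 251], -49), (266, [249, 249, 252], -51), (268, [249, 248, 252], -52), (270, [249, 249, 252], -54), (272, [249, 249, 252], -56), (274, [249, 248, 252], -58), (276, [248, 248, 252], -59), (278, [249, 248, 252], -61), (280, [249, 248, 252], -63), (282, [249, 248, 252], -65), (284, [249, 248, 252], -66), (286, [249, 248, 252], -68), (288, [247, 247, 251], -70), (290, [244, 243, 248], -72), (292, [242, 242, 246], -74), (294, [235, 236, 241], -76), (296, [204, 214, 220], -77), (298, [197, 209, 214], -79)]
[(54, [48, 46, 45], 111), (56, [48, 46, 45], 110), (58, [68, 67, 69], 108), (60, [163, 162, 174], 107), (62, [184, 183, 196], 105), (64, [184, 183, 196], 104), (66, [185, 184, 197], 102), (68, [184, 184, 197], 101), (70, [185, 184, 196], 99), (264, [227, 227, 236], -50), (266, [227, 227, 235], -52), (268, [227, 227, 235], -54), (270, [227, 227, 235], -56), (272, [227, 227, 235], -57), (274, [227, 227, 235], -59), (276, [227, 227, 235], -61), (278, [227, 226, 235], -63), (280, [220, 220, 230], -65), (282, [211, 210, 220], -66), (284, [210, 211, 219], -68), (286, [207, 212, 219], -70), (288, [201, 212, 217], -72), (290, [199, 212, 216], -74), (292, [197, 210, 215], -76), (294, [196, 210, 215], -77), (296, [199, 211, 217], -79), (298, [200, 214, 219], -81)]
```

The edge step at y≈-68 against a stop at 111 gives 180 mm, so the long angle is seated against the stop. Now the middle one, passing over the CD row.

move_arm(plan=[[[0, 0, 45], [0, 0, -9.5], 1], [[-6, -34, 0], [0, 0, -9.5], 1], [[-6, -34, 0], [0, 0, -9.5], 1], [[-6, -36, 0], [0, 0, -9.5], 1], [[-6, -36, 0], [0, 0, -9.5], 1], [[-7, -36, 0], [0, 0, -9.5], 1], [[-7, -36, 0], [0, 0, -9.5], 1], [[-7, -36, 0], [0, 0, -9.5], 1], [[-7, -37, 0], [0, 0, -9.5], 1], [[-7, -38, 0], [0, 0, -10], 1]])

```text
clock: 20.23
eef_pos: [446.6, -341.8, 199.8]
tool_rot: [-3.14, 0.003, -0.147]
force: [0.0, -0.0, -0.1]
width: 85.6
gripper_force: 0.0
```

move_arm(plan=[[[0, 0, -20], [0, 0, 0], 1], [[0, 0, 0], [0, 0, 0], 1]])

```text
clock: 20.48
eef_pos: [445.9, -340.3, 179.0]
tool_rot: [-3.139, 0.005, -0.142]
force: [-0.3, 0.2, 0.0]
width: 85.3
gripper_force: 0.0
```

```bash
python3 - <<'E'
from h import *
s=status.read_state();print(s['clock'],s['eef_pos'],np.degrees(s['tool_rot']),s['qpos'])
im=cams.get_image("wrist");cv2.imwrite("pics/w8.png",im);P=wpose(s);np.save("w8.npy",P)
E
```

```text
20.475 [ 445.92408203 -340.28190705  178.95601482] [-179.83004073    0.29946737   -8.14587079] [ 0.07806995  0.73151312  0.87701277  1.83462497 -0.69780342  0.92411272
 -0.43361254]
```

View pics/w8.png

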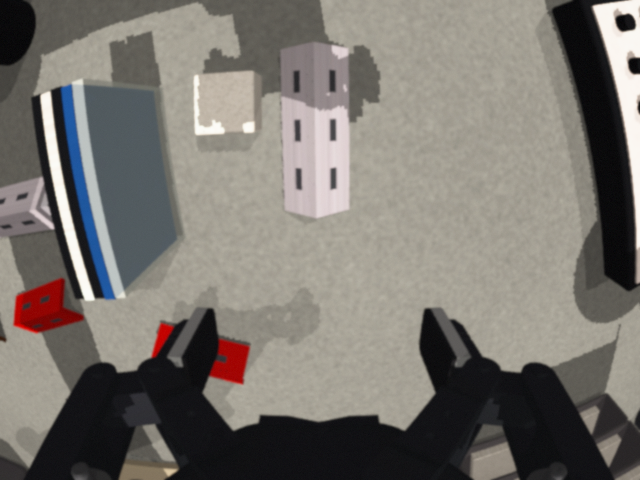

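The middle angle runs from its far apex (316,42) to its near apex (317,218). The notes are at its upper left (228,102), and the CD row is well to the left.

```bash
python3 - <<'E'
from h import *
P=np.load("w8.npy")
for n,uv,z in[("near L",(283,208),4.2),("near R",(350,210),4.2),("far L",(281,50),4.2),("far R",(349,49),4.2),("apex near",(317,218),32.7),("apex far",(316,42),32.7),("notes LL",(195,135),40),("notes LR",(256,132),40),("red",(248,383),30),("red",(250,345),30),("red",(160,325),30),("cd",(180,238),0),("cd",(122,298),126)]:print(n,np.round(wplane(uv,z,P),1))
E
```

```text
near L [ 454.8 -309.3    4.2]
near R [ 444.6 -367.4    4.2]
far L [ 590.7 -328.9    4.2]
far R [ 583.3 -384.9    4.2]
apex near [ 449.2 -339.    32.7]
apex far [ 587.1 -358.1   32.7]
notes LL [ 531.6 -255.4   40. ]
notes LR [ 524.7 -303.5   40. ]
red [ 286.1 -243.6   30. ]
red [ 333.7 -257.3   30. ]
red [ 364.1 -170.4   30. ]
cd [ 440.1 -204.9    0. ]
cd [ 440.4 -208.4  126. ]
```

move_arm(plan=[[[45, -4, -40], [0, 0, 0.3], 1], [[0, 0, -50], [0, 0, 0], 1], [[0, 0, -45], [0, 0, 0], 1], [[0, 0, -30], [0, 0, 0], 1], [[0, 0, -12], [0, 0, 0], 1], [[0, 0, 0], [0, 0, 0], 1], [[0, 0, 0], [0, 0, 0], 1]])

```text
clock: 21.4
eef_pos: [493.1, -346.4, 6.2]
tool_rot: [3.14, -0.002, -0.136]
force: [-0.6, -0.7, 1.1]
width: 85.3
gripper_force: 0.0
```

move_arm(plan=[[[-1, 1.5, -8.5], [0, 0, 0], 1], [[0, 0, 0], [0, 0, 0], 1], [[0, 0, 0], [0, 0, 0], 0.75], [[0, 0, 0], [0, 0, 0], 0.5], [[0, 0, 0], [0, 0, 0], 0], [[0, 0, 0], [0, 0, 0], 0], [[0, 0, 0], [0, 0, 0], 0]])

```text
clock: 22.28
eef_pos: [491.4, -344.4, -2.7]
tool_rot: [-3.141, -0.001, -0.136]
force: [-1.5, 1.7, 6.5]
width: 52.5
gripper_force: 61.3
```

move_arm(plan=[[[0, 0, 10], [0, 0, 0], 0], [[0, 0, 30], [0, 0, 0], 0], [[0, 0, 50], [0, 0, 0], 0], [[0, 0, 60], [0, 0, 0], 0], [[0, 0, 50], [0, 0, 0], 0], [[0, 0, 0], [0, 0, 9.5], 0], [[1, 30, 0], [0, 0, 9.5], 0], [[2, 40, 0], [0, 0, 9.5], 0], [[2, 40, 0], [0, 0, 9.5], 0]])

```text
clock: 23.4
eef_pos: [495.8, -233.1, 196.5]
tool_rot: [-3.141, 0.0, 0.531]
force: [-0.7, 0.5, -1.7]
width: 52.4
gripper_force: 63.5
```

move_arm(plan=[[[2, 40, 0], [0, 0, 9.5], 0], [[2, 40, 0], [0, 0, 9.5], 0], [[2, 40, 0], [0, 0, 9.5], 0], [[2, 40, 0], [0, 0, 9.5], 0], [[2, 40, 0], [0, 0, 9.5], 0], [[1, 39, 0], [0, 0, 9.6], 0], [[0, 0, -40], [0, 0, 0], 0], [[0, 0, -50], [0, 0, 0], 0], [[0, 0, 0], [0, 0, 0], 0], [[0, 0, 0], [0, 0, 0], 0]])

```text
clock: 24.65
eef_pos: [508.1, 4.1, 107.6]
tool_rot: [3.14, 0.0, 1.522]
force: [-0.3, -0.6, -1.3]
width: 52.2
gripper_force: 64.4
```

```bash
python3 - <<'E'
from h import *
s=status.read_state();print(s['clock'],s['eef_pos'],np.degrees(s['tool_rot']),s['width'],s['force'],s['torque'])
im=cams.get_image("wrist");cv2.imwrite("pics/w9.png",im);P=wpose(s);np.save("w9.npy",P)
for v in(180,300):
    row=im[v-1:v+2].mean(0).astype(int);d=np.abs(np.diff(row.sum(1)))
    print(v,[(int(u),row[u-2].tolist(),row[u+3].tolist()) for u in np.where(d>60)[0] if 220<u<420])
for u in(300,340):
    col=im[:,u-1:u+2].mean(1).astype(int);d=np.abs(np.diff(col.sum(1)))
    print(u,[(int(v),col[max(v-2,0)].tolist(),col[min(v+3,479)].tolist()) for v in np.where(d>40)[0] if v<420])
E
```

```text
24.65 [508.1087363    4.12337984 107.60842443] [1.79907723e+02 2.22621378e-02 8.72290634e+01] 52.19081079692809 [-0.25144841 -0.57850154 -1.28062966] [-0.07138672  0.00135128 -0.02552953]
180 [(266, [148, 146, 155], [64, 60, 61]), (267, [145, 144, 155], [61, 58, 58]), (279, [58, 55, 54], [164, 161, 173]), (280, [62, 59, 59], [172, 170, 182]), (281, [72, 68, 70], [173, 171, 184]), (351, [189, 186, 200], [76, 72, 73]), (352, [188, 186, 199], [70, 66, 67]), (353, [179, 177, 189], [70, 66, 67]), (364, [69, 64, 66], [181, 180, 190]), (365, [68, 65, 64], [195, 193, 205]), (366, [74, 70, 70], [199, 197, 210]), (392, [192, 191, 204], [125, 135, 138])]
300 [(238, [206, 220, 224], [117, 122, 122]), (239, [203, 216, 220], [115, 119, 121]), (250, [114, 118, 119], [55, 53, 58]), (253, [65, 66, 67], [149, 148, 160]), (254, [48, 47, 50], [151, 150, 161]), (274, [148, 146, 157], [244, 244, 249]), (275, [151, 150, 160], [245, 245, 250]), (282, [240, 239, 245], [172, 170, 179]), (286, [175, 172, 181], [238, 238, 244]), (381, [151, 149, 160], [51, 49, 53]), (382, [149, 147, 159], [45, 43, 45]), (383, [
[... 697 characters left out ...]
, (308, [230, 230, 238], [150, 150, 160]), (376, [171, 170, 182], [247, 246, 250]), (377, [173, 171, 183], [250, 250, 252]), (417, [251, 250, 253], [38, 34, 36]), (418, [249, 249, 252], [30, 26, 26]), (419, [237, 237, 244], [30, 26, 26])]
340 [(51, [208, 222, 226], [141, 151, 155]), (52, [207, 220, 225], [110, 113, 115]), (53, [200, 213, 218], [85, 81, 83]), (54, [181, 195, 199], [80, 74, 75]), (55, [163, 174, 179], [77, 72, 73]), (68, [77, 72, 73], [177, 175, 187]), (69, [77, 72, 74], [189, 188, 201]), (70, [81, 76, 78], [191, 189, 204]), (302, [190, 189, 202], [155, 154, 164]), (416, [230, 229, 237], [44, 40, 43]), (417, [229, 227, 236], [31, 28, 28]), (418, [214, 213, 225], [31, 27, 27])]
```

move_arm(plan=[[[-0.5, 0, -45], [0, 0, 0], 0], [[0, 0, -30], [0, 0, 0], 0], [[0, 0, -10], [0, 0, 0], 0], [[0, 0, -4], [0, 0, 0], 0], [[0, 0, 0], [0, 0, 0], 0]])

```text
clock: 25.32
eef_pos: [507.8, 4.7, 18.4]
tool_rot: [3.139, -0.0, 1.523]
force: [0.6, -0.4, -1.2]
width: 52.5
gripper_force: 64.4
```

move_arm(plan=[[[0, 0, -2.5], [0, 0, 0], 0], [[0, 0, 0], [0, 0, 0], 0]])

```text
clock: 25.58
eef_pos: [507.1, 4.9, 15.4]
tool_rot: [3.141, -0.0, 1.523]
force: [-0.2, -0.5, 0.8]
width: 52.6
gripper_force: 64.6
```

move_arm(plan=[[[0, 0, -1.5], [0, 0, 0], 0], [[0, 0, 0], [0, 0, 0], 0]])

```text
clock: 25.82
eef_pos: [506.9, 4.9, 14.9]
tool_rot: [3.141, -0.001, 1.522]
force: [-3.5, 2.1, 15.3]
width: 52.9
gripper_force: 65.7
```

move_arm(plan=[[[0, 3, 0], [0, 0, 0], 0], [[0, 3, 0], [0, 0, 0], 0], [[0, 0, 0], [0, 0, 0], 0]])

```text
clock: 26.2
eef_pos: [506.4, 7.0, 14.5]
tool_rot: [3.141, 0.004, 1.518]
force: [-3.8, -7.3, 9.8]
width: 52.3
gripper_force: 65.3
```

move_arm(plan=[[[0.3, 0, 1], [0, 0, 0], 0], [[0, 3, 0], [0, 0, 0], 0], [[0, 2, 0], [0, 0, 0], 0], [[0, 0, 0], [0, 0, 0], 0]])

```text
clock: 26.7
eef_pos: [506.8, 13.3, 14.7]
tool_rot: [3.141, 0.003, 1.52]
force: [-2.6, -8.1, 5.3]
width: 52.4
gripper_force: 64.9
```

move_arm(plan=[[[0, 3, 0], [0, 0, 0], 0], [[0, 0, 0], [0, 0, 0], 0], [[0, 0, 0], [0, 0, 0], 0]])

```text
clock: 27.08
eef_pos: [506.7, 13.4, 14.6]
tool_rot: [3.141, 0.006, 1.519]
force: [-3.5, -13.6, 4.7]
width: 52.7
gripper_force: 64.9
```

move_arm(plan=[[[0, -4, 0], [0, 0, 0], 0], [[0, 0, -1], [0, 0, 0], 0], [[0, 0, 0], [0, 0, 0], 1], [[0, 0, 0], [0, 0, 0], 1], [[0, 0, 0], [0, 0, 0], 1], [[0, 0, 40], [0, 0, 0], 1], [[0, 0, 55], [0, 0, 0], 1], [[0, 0, 55], [0, 0, 0], 1], [[0, 0, 0], [0, 0, 0], 1]])

```text
clock: 28.2
eef_pos: [509.9, 15.1, 166.9]
tool_rot: [3.134, -0.001, 1.524]
force: [0.1, 0.2, -0.5]
width: 85.4
gripper_force: 0.0
```

```bash
python3 - <<'E'
from h import *
w=cv2.imread("pics/w1.png");print("holder",w[110:150:8,303].tolist(),"short",w[158:182:6,303].tolist(),"lit holder",w[275:285:3,303].tolist(),"lit short",w[215:230:4,300].tolist())
s=status.read_state();print(s['clock'],s['eef_pos'],np.degrees(s['tool_rot']),s['force'])
im=cams.get_image("wrist");cv2.imwrite("pics/w10.png",im);P=wpose(s);np.save("w10.npy",P)
for u in(300,342):
    col=im[:,u-1:u+2].mean(1).astype(int)
    print(u,[(v,col[v].tolist(),int(round(wplane((u,v),38,P)[1]))) for v in list(range(30,80,2))])
    print(u,[(v,col[v].tolist(),int(round(wplane((u,v),34,P)[1]))) for v in list(range(210,330,3))])
E
```

```text
holder [[148, 148, 154], [148, 146, 154], [149, 146, 154], [149, 148, 156], [149, 148, 156]] short [[170, 166, 178], [168, 165, 178], [169, 166, 179], [169, 166, 178]] lit holder [[242, 241, 245], [241, 241, 245], [242, 241, 246], [242, 241, 246]] lit short [[249, 248, 252], [249, 248, 252], [249, 248, 252], [235, 234, 241]]
28.2 [509.9133328   15.08452657 166.93108215] [ 1.79540612e+02 -6.87989610e-02  8.73370165e+01] [ 0.1292286   0.23613167 -0.52267959]
300 [(30, [195, 208, 213], 164), (32, [191, 203, 209], 162), (34, [188, 202, 207], 161), (36, [189, 204, 209], 159), (38, [195, 208, 213], 158), (40, [196, 208, 213], 156), (42, [195, 208, 212], 155), (44, [197, 210, 216], 153), (46, [196, 210, 216], 152), (48, [199, 212, 217], 150), (50, [200, 214, 218], 149), (52, [201, 214, 219], 147), (54, [199, 212, 217], 146), (56, [199, 211, 216], 144), (58, [199, 212, 217], 143), (60, [198, 211, 216], 141), (62, [193, 205, 210], 140), (64, [191, 204, 210], 138), (66, [194, 207, 211], 137), (68, [174, 187, 191], 135), (70, [137, 148, 151], 134), (72, [96, 102, 105], 132), (74, [91, 97, 100],
[... 2351 characters left out ...]
-9), (258, [226, 225, 233], -12), (261, [226, 224, 233], -14), (264, [226, 225, 234], -17), (267, [226, 225, 234], -20), (270, [225, 225, 233], -22), (273, [224, 225, 233], -25), (276, [226, 225, 234], -28), (279, [226, 225, 234], -30), (282, [226, 226, 234], -33), (285, [225, 226, 234], -36), (288, [226, 225, 234], -38), (291, [226, 225, 234], -41), (294, [225, 225, 233], -44), (297, [225, 225, 233], -47), (300, [224, 224, 233], -50), (303, [225, 225, 234], -52), (306, [224, 224, 233], -55), (309, [222, 222, 232], -58), (312, [211, 211, 221], -61), (315, [204, 208, 216], -64), (318, [196, 207, 213], -67), (321, [192, 205, 211], -70), (324, [196, 209, 214], -73), (327, [200, 214, 219], -76)]
```

move_arm(plan=[[[46, 38, 0], [0, 0, 0], 1], [[46, 38, 0], [0, 0, 0], 1], [[46, 38, 0], [0, 0, 0], 1], [[0, 0, -50], [0, 0, 0], 1], [[0, 0, -50], [0, 0, 0], 1], [[0, 0, -40], [0, 0, 0], 1], [[0, 0, -18], [0, 0, 0], 1], [[0, 0, 0], [0, 0, 0], 1], [[0, 0, 0], [0, 0, 0], 1]])

```text
clock: 29.38
eef_pos: [646.3, 128.7, 6.6]
tool_rot: [3.139, -0.0, 1.523]
force: [-1.0, 0.4, -0.1]
width: 85.3
gripper_force: 0.0
```

move_arm(plan=[[[2, 0, -9], [0, 0, 0], 1], [[0, 0, 0], [0, 0, 0], 1], [[0, 0, 0], [0, 0, 0], 0.75], [[0, 0, 0], [0, 0, 0], 0.5], [[0, 0, 0], [0, 0, 0], 0], [[0, 0, 0], [0, 0, 0], 0], [[0, 0, 0], [0, 0, 0], 0]])

```text
clock: 30.25
eef_pos: [647.4, 128.8, -2.5]
tool_rot: [3.141, -0.001, 1.523]
force: [-1.8, -0.8, 6.7]
width: 52.9
gripper_force: 61.4
```

move_arm(plan=[[[0, 0, 10], [0, 0, 0], 0], [[0, 0, 35], [0, 0, 0], 0], [[0, 0, 50], [0, 0, 0], 0], [[0, 0, 30], [0, 0, 0], 0], [[-46, -25, 0], [0, 0, 0], 0], [[-46, -25, 0], [0, 0, 0], 0], [[-46, -25, 0], [0, 0, 0], 0], [[0, 0, -40], [0, 0, 0], 0], [[0, 0, 0], [0, 0, 0], 0], [[0, 0, 0], [0, 0, 0], 0]])

```text
clock: 31.5
eef_pos: [510.2, 53.9, 82.1]
tool_rot: [3.14, -0.0, 1.524]
force: [-0.0, 0.1, -1.3]
width: 52.3
gripper_force: 63.8
```

move_arm(plan=[[[-1, 0, -35], [0, 0, 0], 0], [[0, 0, -15], [0, 0, 0], 0], [[0, 0, -4], [0, 0, 0], 0], [[0, 0, -3], [0, 0, 0], 0], [[0, 0, 0], [0, 0, 0], 0]])

```text
clock: 32.12
eef_pos: [508.6, 53.8, 24.8]
tool_rot: [3.141, -0.0, 1.523]
force: [0.1, 0.4, -1.9]
width: 52.5
gripper_force: 63.8
```

move_arm(plan=[[[0, 0, -2], [0, 0, 0], 0], [[0, 0, 0], [0, 0, 0], 0]])

```text
clock: 32.38
eef_pos: [508.6, 53.9, 23.1]
tool_rot: [3.14, -0.001, 1.523]
force: [-0.2, -0.1, 4.0]
width: 52.6
gripper_force: 64.3
```

Seating contact came at 23.1, against 23 expected. Now I slide it to the stop.

move_arm(plan=[[[0, 0, -0.7], [0, 0, 0], 0], [[0.2, 4, 0], [0, 0, 0], 0], [[0.2, 3, 0], [0, 0, 0], 0], [[0, 2, 0], [0, 0, 0], 0], [[0, 0, 0], [0, 0, 0], 0]])

```text
clock: 33.0
eef_pos: [508.8, 57.0, 23.1]
tool_rot: [3.139, 0.006, 1.52]
force: [-3.7, -11.5, 13.7]
width: 52.5
gripper_force: 65.0
```

move_arm(plan=[[[0, 2, 0], [0, 0, 0], 0], [[0, 2, 0], [0, 0, 0], 0], [[0, 0, 0], [0, 0, 0], 0], [[0, 0, 0], [0, 0, 0], 0]])

```text
clock: 33.5
eef_pos: [508.9, 60.4, 23.0]
tool_rot: [3.139, 0.007, 1.52]
force: [-3.2, -12.2, 12.9]
width: 52.6
gripper_force: 64.9
```

move_arm(plan=[[[0, 2, 0.5], [0, 0, 0], 0], [[0, 2, 0], [0, 0, 0], 0], [[0, 0, 0], [0, 0, 0], 0]])

```text
clock: 33.88
eef_pos: [509.0, 60.5, 23.1]
tool_rot: [3.138, 0.012, 1.518]
force: [-2.5, -21.1, 7.7]
width: 52.4
gripper_force: 64.6
```

move_arm(plan=[[[0, 2, 0], [0, 0, 0], 0], [[0, 0, 0], [0, 0, 0], 0]])

```text
clock: 34.12
eef_pos: [508.9, 60.6, 23.1]
tool_rot: [3.138, 0.014, 1.516]
force: [-3.6, -24.9, 7.9]
width: 52.7
gripper_force: 64.6
```

At the stop: blocked at y=60.6 with the force rising. I'll release and back away.

move_arm(plan=[[[0, -7, 0], [0, 0, 0], 0], [[0, 0, 0], [0, 0, 0], 0], [[0, 0, 0], [0, 0, 0], 1], [[0, 0, 0], [0, 0, 0], 1], [[0, 0, 0], [0, 0, 0], 1], [[0, 0, 40], [0, 0, 0], 1], [[0, 0, 55], [0, 0, 0], 1], [[0, -20, 55], [0, 0, 0], 1], [[0, -40, 10], [0, 0, 0], 1], [[0, 0, 0], [0, 0, 0], 1]])

```text
clock: 35.38
eef_pos: [509.2, 2.9, 183.8]
tool_rot: [3.138, 0.001, 1.519]
force: [0.7, 0.0, 0.4]
width: 85.4
gripper_force: 0.0
```

```bash
python3 - <<'E'
from h import *
s=status.read_state();print(s['clock'],s['eef_pos'],np.degrees(s['tool_rot']))
im=cams.get_image("wrist");cv2.imwrite("pics/w11.png",im);P=wpose(s)
for x0,z in((-16,40),(12,40)):
    # sample along the holder direction on both legs; report y and colour at changes
    K=cams.camera_params("wrist")["K"];R=np.linalg.inv(P);last=None;o=[]
    for y in np.arange(125,-100,-1.0):
        p=R@[507.8+(y-13)*.0468+x0,y,z,1];r=np.hypot(p[0],p[1]);t=np.arctan2(r,p[2]);u,v=K[0,2]+K[0,0]*t*p[0]/r,K[1,2]+K[0,0]*t*p[1]/r
        if 0<=u<639 and 0<=v<479:
            c=im[int(v),int(u)-1:int(u)+2].mean(0)
            if last is not None and abs(c-last).sum()>9:o.append((int(y),c.astype(int).tolist()))
            last=c
    print(o)
P=np.linalg.inv(P)
E
```

```text
35.375 [509.21662406   2.94283615 183.76376925] [1.79799575e+02 4.19125528e-02 8.70344484e+01]
[(122, [87, 88, 90]), (121, [78, 76, 78]), (120, [75, 71, 72]), (113, [66, 61, 62]), (112, [57, 54, 54]), (111, [101, 99, 105]), (110, [139, 136, 146]), (109, [158, 155, 167]), (108, [164, 161, 174]), (92, [157, 155, 167]), (91, [147, 146, 156]), (90, [133, 131, 140]), (89, [106, 104, 111]), (88, [74, 73, 75]), (87, [71, 70, 71]), (84, [75, 73, 75]), (80, [60, 57, 58]), (72, [73, 71, 75]), (71, [128, 126, 136]), (70, [143, 141, 153]), (69, [147, 145, 157]), (50, [132, 131, 141]), (49, [105, 103, 110]), (48, [82, 80, 84]), (47, [76, 74, 77]), (46, [79, 78, 81]), (43, [123, 121, 126]), (42, [146, 143, 149]), (41, [156, 153, 159]), (35, [165, 162, 170]), (34, [132, 127, 132]), (32, [140, 135, 141]), (31, [228, 226, 235]), (30, [246, 245, 249]), (29, [249, 249, 252]), (10, [231, 230, 237]), (9, [206, 203, 213]), (8, [191, 189, 197]), (0, [195, 194, 201]), (-1, [155, 151, 158]), (-5, [167, 164, 172]), (-6, [199, 196, 206]), (-7, [234, 232, 239]), (-8, [246, 246, 250]), (-27, [241, 240, 246]), (-
[... 910 characters left out ...]
, [218, 219, 228]), (47, [201, 201, 212]), (46, [171, 171, 179]), (35, [168, 166, 175]), (34, [164, 161, 169]), (30, [169, 167, 175]), (29, [190, 189, 200]), (28, [224, 224, 233]), (8, [213, 212, 223]), (7, [183, 182, 193]), (6, [152, 149, 157]), (-8, [164, 162, 171]), (-9, [211, 210, 222]), (-10, [224, 224, 233]), (-29, [195, 193, 205]), (-30, [161, 159, 168]), (-31, [141, 138, 144]), (-32, [136, 132, 138]), (-43, [145, 143, 150]), (-44, [171, 168, 179]), (-45, [204, 201, 213]), (-46, [225, 222, 232]), (-47, [229, 228, 236]), (-65, [220, 220, 229]), (-66, [214, 213, 224]), (-67, [211, 211, 219]), (-83, [191, 204, 210]), (-84, [186, 199, 205]), (-87, [189, 203, 207]), (-99, [188, 201, 206])]
```

```bash
python3 -c "
from cell import ctrl
print(ctrl.finish_job())"
```

```text
the job is handed in; nothing more can be done
None
```

I handed the job in at 35.4 s: the long, middle and short angles are nested apex up on the holder, seated in order and, by contact force and the wrist camera, pushed up against the end stop. The final look did not re-check the jar, notes or mug.

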